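Set the punch unit's depth ring to the marker and store it

ROBOT

A 6-joint arm with a two-finger parallel gripper is mounted at the origin on the work surface. World frame = base frame: x ahead of the robot, y to its left, z up, the work surface at z = 0. Lengths are in mm, angles in rad, forces in N, time in s.
With the tool pointing down it reaches from about 400 to 925 mm from the base axis. Payload 12.5 kg.
Tool frame: the origin (TCP) lies at the very end of the fingers, on their centre line; the grasp point (between the pads) lies env.grip_point_offset behind it (env.grip_point_offset is the distance from the TCP to the grasp point, in mm); y points along the fingers, z is the direction in which the jaws open and shut, and the axes are right-handed (so a half turn about y gives the same grasp; the last joint's range is limited). The gripper opens to 95 mm and grips with 3 to 60 N. Pads are 20 mm wide; open, the fingers measure 119 mm over their backs; the gripper's body (75 mm by 180 mm) begins 59 mm behind the grasp point.
Start: joints at [-1.418, 0.491, 1.559, -0, 1.092, -0.106], TCP at [159.973, -604.198, 214.661] pointing down, gripper open.
Joint ranges: [-3.1, 3.1], [-0.84, 2.19], [0.05, 2.79], [-1.13, 4.28], [0.06, 2.93], [-2.69, 2.69]. Speed limits (rad/s): [2.22, 2.22, 2.79, 3.14, 3.14, 3.14].

INTERFACE

Orientations are given as [roll, pitch, yaw] about the fixed x, y, z axes, in that order (R = Rz(yaw) Ry(pitch) Rx(roll)).
In Python, from cell import readout, read_camera, env, nets gives the robot as it stands.
- The arm moves only by the tool apply_moves, never from a script. Its argument "increments" is a list of rows, each a list of 3 entries, a list of its own where there are three numbers: the shift along the tool's x, y, z in cm, then the turn, a rotation vector about the tool's x, y, z in degrees, then the finger opening in cm, from 0 to 9.51. A call has exactly 5 rows; each row shifts and turns the pose as measured when the row begins, along the tool's axes as they then stand; what a row does not reach is not made up. A row lasts 1/8 s, in which the tool goes at most 62.5 mm and 10.7 degrees, less where a joint would pass 70% of its speed; a pose out of reach is approached as far as the arm can. A call with a gripper value outside its range is refused whole. The fingers move at their own pace and stop on an object; the grip force is fixed at half the most. Time passes only in rows, so rows that do not move let the fingers close, or fill a call up. It gives the time, the measured TCP pose, the force and the opening at its end, in the units of the state.
- readout.state(): the state, without advancing time (a new reading comes with each control period).
- read_camera(name): name is "scene" or "top"; returns a dict with "img" (384x512x3 uint8, red, green, blue), "vfov" (degrees; the focal length in pixels is half the picture's height over the tangent of half this angle, whatever the lens; pixels are square), "cx", "cy" (the principal point, pixels), "distortion" ([k1, k2, p1, p2, k3] as OpenCV has them; the pictures are not rectified), "rvec" (rotation vector, rad) and "tvec" (3), from world to camera coordinates, as OpenCV has them. Camera axes: x right, y down, z forward; pixel columns grow to the right and rows downward; lengths in mm; the calibration is good to about 2 mm. A picture is of the moment at which its call begins. There is no depth.
- env.job_done(): hands the job in, once; it reports no verdict.
Trained networks look in a picture, given as the dict that the camera call returned (one of the last four; its "shot" number tells which), for a name from the list of things; names that differ only in an ending like _2 or _b are one class to them, and where a whole thing is asked for, a point or a joint stands for the part that bears it (a point fixed in the world has none). Each returns a list of dicts, best first, with "confidence" (0 to 1); they miss things now and then, are a little off and sometimes report something else, mostly with a low value. They report only what shows in the picture. A call takes as long as a camera call.
- nets.look_for(picture, thing): "point" ([x, y, z] in mm, in the coordinates of the camera as it stood for that picture, good to about 4 mm: the middle of the surface that is visible of it).
- nets.mark_of(picture, thing): "point" ([x, y, z] in mm, in the coordinates of the camera as it stood for that picture, good to about 4 mm: a listed point, or the origin of a listed thing).
The state is a dict: "t": time; "joints": joint angles; "qvel": joint speeds; "tau": joint torques, N m; "eef_pos": TCP position; "tcp_rot": TCP orientation; "ft_force": force on the tool from outside, world axes, zero at the start; "moment": the same for the moment, N m; "opening": opening from 0.0 (shut) to 1.0 (fully open).
Only numpy, scipy, OpenCV 4.12 (cv2) and the standard library are available. Lean on these libraries where they do the work, as an engineer would, in place of code of your own. Each camera call takes 0.05 s, during which the arm holds its last target. There are 200 camera calls.

TASK

On the bench punch unit, push the ring's lever round gently with the outside of the fingers, without pinching it, until its pointer is in line with the steel marker clamped on the scale. Then leave the lever there and press the round button on top of the unit's housing all the way down to store the setting. Do not press the button before the lever is set, and leave the jar, the wooden tool handle and the thread spool where they stand.

Things in the scene. Friction and masses are not known exactly. Their poses are not given: they have to be found in the camera images.
- unit: the fixed grey punch unit: round deck 256 mm across and 18 mm high, with a housing box 60 mm high behind it (near face 60 mm from the ring's axis); a steel column 44 mm across and 72 mm high stands in the ring's middle. Origin on the bench, on the ring's axis; its x points from the axis to the housing, roughly away from the robot
- ring_center (a point): point on the upright axis of the aluminium ring (90 mm across), at the height of the ring's top, 36 mm above the bench. The ring turns about this axis on the deck
- lever_post (a point): centre of the upright post at the end of the ring's lever: a freely spinning steel roller 16 mm across, from 37 to 74 mm above the bench, 80 mm from the ring's axis; this point is 55 mm above the bench. The lever below it is a flat radial bar 14 mm wide, its top 36 mm above the bench. About 1.3 N of sideways push at the post turns it; it stays where it is left
- pointer (a point): very tip of the lever's narrow pointer, 100 mm from the ring's axis, straight outward beyond the post, 29 mm above the bench
- marker_tip (a point): point where the pointer's tip must come: 100 mm from the ring's axis, just inward of the marker's point, 29 mm above the bench. The marker is a stepped steel wedge, 30 mm long, 18 mm wide, 40 mm high above the bench with its screw, fixed on the deck's rim and pointing to the ring's axis; the pointer ends 3 mm short of it. Its place along the scale of white marks differs from start to start
- ring (a joint): angle of ring and lever, rad: grows anticlockwise seen from above; 0 when the lever points straight away from the housing; end stops at -1.3 and 1.3. From the start it must turn anticlockwise, by 0.6 to 2.2 rad, to reach the marker
- store_top (a point): centre of the top of the round spring button (28 mm across) on top of the housing, 100 mm from the ring's axis; pressed straight down, fully down takes 5 N; it springs back
- store (a joint): how far the button is pressed, m: 0 released, 0.006 fully down
- jar: bystander: closed jar, 60 mm across, 75 mm high; origin at the centre of its underside
- handle: bystander: wooden tool handle lying flat, 100 x 24 x 23 mm, long along its x; origin at the centre of its underside
- spool: bystander: black thread spool standing up, 44 mm across, 50 mm high; origin at the centre of its underside

How it is judged:
By the outcome, as a careful person would: the job done as asked, in the order asked, and still so for the second after the job is handed in, with the robot touching nothing.
It also fails if it takes over 64 s, if anything falls off the work surface, if the arm or the gripper's body presses on something with over 40 N, if the wrist force passes 120 N, or if a joint passes its speed limit or range.

## Working session

There is one attempt and no reset: what is moved stays moved. The work goes in short steps, Python scripts to look and compute and a tool call to move; the robot and the scene stay as the last step left them, time stands still between calls to the robot, and variables do not carry over. Pictures are saved under pics/ and viewed, about 8 in all and at most 12, crops included, and the job is handed in when it is done.

Besides the shell and the picture viewer there is one more tool, called after "Call:" by a JSON object that holds its "name" and its "arguments", one argument or row to a line. apply_moves: Moves the arm, as the interface text tells. Its arguments: {"type":"object","properties":{"increments":{"type":"array"}},"required":["increments"]}

```bash
mkdir -p pics; ls
cat > h.py <<'E'
import numpy as np, cv2
from cell import readout, read_camera, env, nets
def w(p,pt):
    R=cv2.Rodrigues(np.array(p["rvec"],float))[0]; return R.T@(np.array(pt,float)-np.array(p["tvec"],float).ravel())
def K(p):
    f=p["img"].shape[0]/2/np.tan(np.radians(p["vfov"])/2); return np.array([[f,0,p["cx"]],[0,f,p["cy"]],[0,0,1.]])
def proj(p,P): return cv2.projectPoints(np.array(P,float).reshape(-1,1,3),np.array(p["rvec"],float),np.array(p["tvec"],float),K(p),np.array(p["distortion"],float))[0].reshape(-1,2)
def atz(p,uv,z):
    n=cv2.undistortPoints(np.array(uv,float).reshape(-1,1,2),K(p),np.array(p["distortion"],float)).reshape(-1,2)
    R=cv2.Rodrigues(np.array(p["rvec"],float))[0]; c=-R.T@np.array(p["tvec"],float).ravel()
    d=np.c_[n,np.ones(len(n))]@R; return c+d*((z-c[2])/d[:,2])[:,None]
def save(p,n): cv2.imwrite(f"pics/{n}.png",p["img"][:,:,::-1])
E
python3 - <<'E'
from h import *
np.set_printoptions(precision=1,suppress=True)
s=readout.state();print(s["eef_pos"],s["tcp_rot"],s["opening"],env.grip_point_offset)
ims=[]
for c in ("scene","top"):
    p=read_camera(c); ims.append(p["img"]); save(p,c+"1")
    R=cv2.Rodrigues(np.array(p["rvec"],float))[0];print(c,-R.T@np.array(p["tvec"],float).ravel())
    for n in "unit ring_center lever_post pointer marker_tip store_top jar handle spool".split():
        r=nets.mark_of(p,n)
        print(n,[(w(p,d["point"]),round(d["confidence"],2)) for d in r[:2]])
E
```

```text
pics
[ 159.9 -603.9  214.1] [-1.6  0.  -2.9] 0.9968242093160796 18.8
scene [1233.1 -733.7  832.9]
unit [(array([540.4, -47.8,  -1.4]), 0.92), (array([496.7,  43.9,  29.9]), 0.22)]
ring_center [(array([539.5, -52.9,  35. ]), 0.78)]
lever_post [(array([504.6,  17.6,  58.4]), 0.76), (array([467.3, 205.4,   1.2]), 0.5)]
pointer [(array([496.6,  44.1,  27.6]), 0.91)]
marker_tip [(array([ 481.3, -129.6,   28.7]), 0.49)]
store_top [(array([638.9, -57.3,  87.1]), 0.42)]
jar [(array([591.1, 173.1,   3.6]), 0.57)]
handle [(array([ 550.4, -270.5,   -0.3]), 0.73)]
spool [(array([466.4, 203.2,   5.3]), 0.68)]
top [ 324.4   48.  1395.6]
unit [(array([538.6, -47.8,  -0.8]), 0.82)]
ring_center [(array([539.1, -47.5,  38.7]), 0.57)]
lever_post [(array([507.2,  23.4,  55.6]), 0.68)]
pointer [(array([492.5,  38.4,  27.5]), 0.82)]
marker_tip [(array([ 479. , -139. ,   21.4]), 0.63)]
store_top [(array([634.4, -54.9,  78.4]), 0.46)]
jar [(array([585.8, 171.1,  -2.6]), 0.83)]
handle [(array([ 548.1, -273.5,    0.3]), 0.86), (array([ 478.7, -137.4,   26. ]), 0.49)]
spool [(array([467.6, 199.6,   0.5]), 0.61), (array([497. ,  41.4,  27.7]), 0.58)]
```

Run:
```python
import cv2
a=cv2.imread("pics/scene1.png");b=cv2.imread("pics/top1.png")
from h import *
p=read_camera("top");q=read_camera("scene")
c=(540,-49,30)
u=proj(p,[c])[0];v=proj(q,[c])[0];print(u,v)
def crop(im,u,k,r):
    x,y=int(u[0]),int(u[1]);x0=max(0,x-r);y0=max(0,y-r);print(x0,y0);return cv2.resize(im[y0:y+r,x0:x+r],None,fx=k,fy=k,interpolation=cv2.INTER_CUBIC)
cv2.imwrite("pics/top1c.png",crop(b,u,6,48))
cv2.imwrite("pics/scene1c.png",crop(a,v,4,70))
```

```text
[302.33251291 195.52495109] [223.49096366 228.84967301]
254 147
153 158
```

View pics/scene1.png

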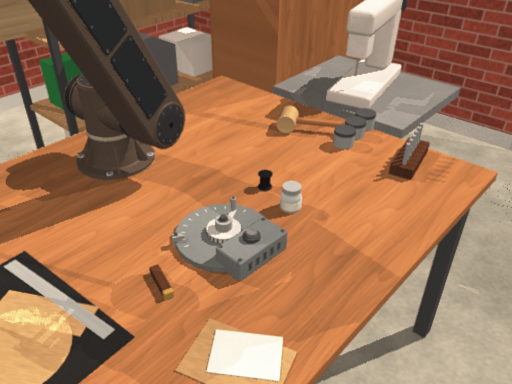

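View pics/top1c.png

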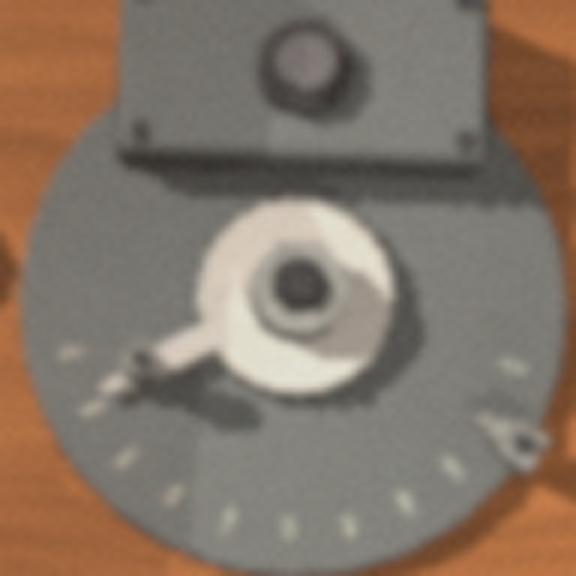

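The scene view shows the unit at about (230,240), with the lever post at (234,203) and the marker at (178,238). The top crop shows the post at (140,365), the pointer tip at about (85,410) and the marker tip at about (482,418). The ring has to turn about 119° anticlockwise. Next I'll check the marker more closely in the scene view.

View pics/scene1c.png

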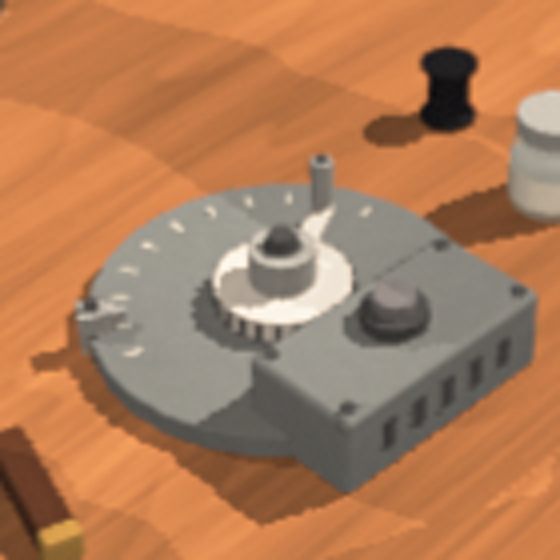

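Run:
```python
from h import *
np.set_printoptions(precision=1,suppress=True)
p=read_camera("top")
def px(c): return (np.array(c,float)+.5)/6-.5+np.array([254,147])
C=atz(p,[px((296.5,296.5))],36)[0]; print("C",C)
for n,c,z in (("mtip",(482,418),29),("mtip40",(482,418),36),("screw",(522,445),40),("post",(140,360),74),("ptip",(82,410),29),("btn",(305,62),76),("col",(300,288),72),("h1",(125,152),60),("h2",(485,165),60)):
    P=atz(p,[px(c)],z)[0]; d=(P-C)[:2]; print(n,P,np.hypot(*d),np.degrees(np.arctan2(d[1],d[0]))%360)
s=readout.state()
Rm=cv2.Rodrigues(np.zeros(3))[0]
from scipy.spatial.transform import Rotation as Ro
M=Ro.from_euler("xyz",s["tcp_rot"]).as_matrix();print(np.array(s["tcp_rot"]));print(M)
```

```text
C [537.7 -50.4  36. ]
mtip [ 480.8 -134.3   29. ] 101.43833763046219 235.8693527240954
mtip40 [ 480.  -133.4   36. ] 101.12161715706412 235.1968540748973
screw [ 466.8 -150.6   40. ] 122.74378861264957 234.73795273726148
post [504.4  22.8  74. ] 80.41367798601914 114.43200137002734
ptip [487.9  49.1  29. ] 111.23722323663569 116.5950624658585
btn [638.5 -54.5  76. ] 100.92726394488112 357.6342145812642
col [535.9 -49.4  72. ] 2.048459381035492 153.16318287400946
h1 [601.9  27.4  60. ] 100.8283722970414 50.4335018328729
h2 [ 592.8 -136.1   60. ] 101.94811028166866 302.7291050543049
[-1.6 -0.  -2.9]
[[-1.   0.   0.3]
 [-0.3 -0.  -1. ]
 [ 0.  -1.   0. ]]
```

The scene crop shows the marker clamped at the left of the deck at about (95,312) with its tip near (122,312), the post at (320,170) and the button at (395,300). Marker ≈ 235°, lever ≈ 115° and centre ≈ (538,-50), which agrees with the nets. Next is a small planner that turns waypoints into rows.

```bash
cat >> h.py <<'E'
from scipy.spatial.transform import Rotation as Ro
C=np.array([538.,-50.])
def st():
    s=readout.state(); R=Ro.from_euler("xyz",s["tcp_rot"]).as_matrix()
    p=np.array(s["eef_pos"]); d=p[:2]-C
    print("t %.2f pos %s alpha %.1f r %.1f phi %.1f F %s op %.2f j6 %.2f tilt %s"%(s["t"],p.round(1),np.degrees(np.arctan2(R[1,2],R[0,2])),np.hypot(*d),np.degrees(np.arctan2(d[1],d[0]))%360,np.round(s["ft_force"],1),s["opening"],s["joints"][5],R[:,1].round(3)))
    return s,p,R
def Rd(a):  # tool pointing down, tool z at world angle a (deg)
    a=np.radians(a); z=np.array([np.cos(a),np.sin(a),0]); y=np.array([0,0,-1.]); return np.c_[np.cross(y,z),y,z]
def plan(wps,g=0):
    s,p,R=st(); rows=[]
    for x,y,z,a in wps:
        q=np.array([x,y,z],float); T=Rd(a); rv=Ro.from_matrix(R.T@T).as_rotvec(degrees=True)
        if len(rows)==5: print("--")
        rows.append(1); print([(R.T@(q-p)/10).round(2).tolist(),rv.round(1).tolist(),g]); p,R=q,T
def arc(phi,r=80,z=46,lag=105): t=np.radians(phi); return (C[0]+r*np.cos(t),C[1]+r*np.sin(t),z,phi-lag)
E
python3 - <<'E'
from h import *
plan([(195,-560,205,-67),(235,-515,200,-60),(275,-470,195,-53),(315,-425,190,-46),(350,-375,185,-40)])
E
```

```text
t 1.15 pos [ 160.  -604.2  214.7] alpha -75.2 r 670.9 phi 235.7 F [-0.7 -0.   0.1] op 1.00 j6 -0.11 tilt [ 0. -0. -1.]
[[-4.52, 0.97, -3.38], [-0.0, -8.2, 0.0], 0]
[[-5.44, 0.5, -2.58], [0.0, -7.0, 0.0], 0]
[[-5.71, 0.5, -1.9], [0.0, -7.0, 0.0], 0]
[[-5.9, 0.5, -1.19], [0.0, -7.0, 0.0], 0]
[[-5.99, 0.5, -1.17], [0.0, -6.0, 0.0], 0]
```

Call:
{"name": "apply_moves", "arguments": {
  "increments": [
    [[-4.5,1,-3.4],[0,-8,0],0],
    [[-5.4,0.5,-2.6],[0,-7,0],0],
    [[-5.7,0.5,-1.9],[0,-7,0],0],
    [[-5.9,0.5,-1.2],[0,-7,0],0],
    [[-6,0.5,-1.2],[0,-6,0],0]
  ]
}}

```text
t: 1.78
eef_pos: [350.7, -371.2, 183.5]
tcp_rot: [-1.568, -0.001, -2.26]
ft_force: [0.6, -0.2, 0.8]
opening: 0.531
```

Run:
```python
from h import *
s,p,R=st()
P=[(p[0]+(538-p[0])*k/9,p[1]+(30-p[1])*k/9,p[2]+(160-p[2])*k/9,np.degrees(np.arctan2(R[1,2],R[0,2]))*(1-k/9)-15*k/9) for k in range(1,10)]
plan(P)
```

```text
t 1.77 pos [ 350.7 -371.2  183.5] alpha -39.5 r 371.8 phi 239.7 F [ 0.6 -0.2  0.8] op 0.53 j6 -0.25 tilt [ 0.001 -0.003 -1.   ]
t 1.77 pos [ 350.7 -371.2  183.5] alpha -39.5 r 371.8 phi 239.7 F [ 0.6 -0.2  0.8] op 0.53 j6 -0.25 tilt [ 0.001 -0.003 -1.   ]
[[-4.76, 0.25, -1.23], [-0.1, -2.7, 0.1], 0]
[[-4.82, 0.26, -1.0], [0.0, -2.7, 0.0], 0]
[[-4.86, 0.26, -0.77], [0.0, -2.7, 0.0], 0]
[[-4.89, 0.26, -0.54], [0.0, -2.7, 0.0], 0]
[[-4.91, 0.26, -0.31], [0.0, -2.7, 0.0], 0]
--
[[-4.92, 0.26, -0.07], [0.0, -2.7, 0.0], 0]
[[-4.92, 0.26, 0.16], [0.0, -2.7, 0.0], 0]
[[-4.9, 0.26, 0.39], [0.0, -2.7, 0.0], 0]
[[-4.88, 0.26, 0.63], [0.0, -2.7, 0.0], 0]
```

Call:
{"name": "apply_moves", "arguments": {
  "increments": [
    [[-4.8,0.25,-1.2],[0,-2.7,0],0],
    [[-4.8,0.25,-1.0],[0,-2.7,0],0],
    [[-4.9,0.25,-0.8],[0,-2.7,0],0],
    [[-4.9,0.25,-0.5],[0,-2.7,0],0],
    [[-4.9,0.25,-0.3],[0,-2.7,0],0]
  ]
}}

```text
t: 2.4
eef_pos: [458.3, -139.8, 170.9]
tcp_rot: [-1.566, -0.002, -2.014]
ft_force: [-0.2, -0.5, 0.7]
opening: 0.024
```

Call:
{"name": "apply_moves", "arguments": {
  "increments": [
    [[-4.9,0.25,0],[0,-2.7,0],0],
    [[-4.9,0.25,0.2],[0,-2.7,0],0],
    [[-4.9,0.25,0.4],[0,-2.7,0],0],
    [[-4.8,0.25,0.6],[0,-2.7,0],0],
    [[0,0,0],[0,0,0],0]
  ]
}}

```text
t: 3.02
eef_pos: [543.5, 46.7, 160.6]
tcp_rot: [-1.564, -0.003, -1.815]
ft_force: [-1.0, 0.1, 0.5]
opening: 0.008
```

Run:
```python
from h import *
plan([(538,30,130,-15),(538,30,100,-15),(538,30,75,-15),(538,30,55,-15),(538,30,46,-15)])
print(readout.state()["joints"])
```

```text
t 3.02 pos [543.5  46.7 160.6] alpha -14.0 r 96.9 phi 86.7 F [-1.   0.1  0.5] op 0.01 j6 0.21 tilt [ 0.006 -0.004 -1.   ]
[[1.75, 3.06, -0.15], [-0.4, 1.0, 0.2], 0]
[[0.0, 3.0, 0.0], [0.0, 0.0, 0.0], 0]
[[0.0, 2.5, 0.0], [0.0, 0.0, 0.0], 0]
[[0.0, 2.0, 0.0], [0.0, 0.0, 0.0], 0]
[[0.0, 0.9, 0.0], [0.0, 0.0, 0.0], 0]
[-0.03328695  0.44113939  1.81970732 -0.00542799  0.87483329  0.21447554]
```

Call:
{"name": "apply_moves", "arguments": {
  "increments": [
    [[1.7,3,0],[-0.4,0.5,0.2],0],
    [[0,2.8,0],[0,0,0],0],
    [[0,2.3,0],[0,0,0],0],
    [[0,2,0],[0,0,0],0],
    [[0,0.7,0],[0,0,0],0]
  ]
}}

```text
t: 3.65
eef_pos: [539.2, 26.9, 51.0]
tcp_rot: [-1.569, 0.001, -1.827]
ft_force: [-0.7, 0.4, 0.8]
opening: 0.005
```

Run:
```python
from h import *
plan([arc(f) for f in (91,94,97,99,101,104,107,110,113,116)])
p=read_camera("scene"); u=proj(p,[(530,-20,40)])[0].astype(int)
cv2.imwrite("pics/s2.png",cv2.resize(p["img"][u[1]-70:u[1]+60,u[0]-70:u[0]+70,::-1],None,fx=4,fy=4,interpolation=cv2.INTER_CUBIC))
```

```text
t 3.65 pos [539.2  26.9  51. ] alpha -14.7 r 76.9 phi 89.1 F [-0.7  0.4  0.8] op 0.00 j6 0.18 tilt [ 0.002  0.    -1.   ]
[[-0.23, 0.5, -0.34], [-0.1, -0.7, -0.0], 0]
[[0.12, 0.0, -0.4], [0.0, -3.0, 0.0], 0]
[[0.12, 0.0, -0.4], [0.0, -3.0, 0.0], 0]
[[0.08, 0.0, -0.27], [0.0, -2.0, 0.0], 0]
[[0.08, 0.0, -0.27], [0.0, -2.0, 0.0], 0]
--
[[0.12, 0.0, -0.4], [0.0, -3.0, 0.0], 0]
[[0.12, 0.0, -0.4], [0.0, -3.0, 0.0], 0]
[[0.12, 0.0, -0.4], [0.0, -3.0, 0.0], 0]
[[0.12, 0.0, -0.4], [0.0, -3.0, 0.0], 0]
[[0.12, 0.0, -0.4], [0.0, -3.0, 0.0], 0]
```

View pics/s2.png

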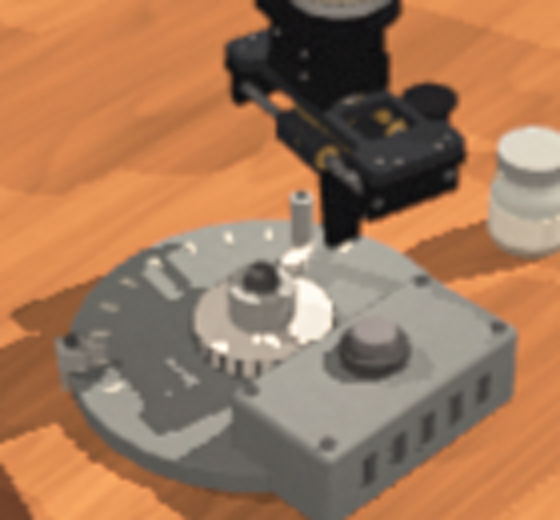

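The closed fingers at (342,215) stand just clockwise of the post at (300,215), clear of the housing, with the post untouched. Starting to push.

Call:
{"name": "apply_moves", "arguments": {
  "increments": [
    [[-0.2,0.5,-0.3],[0,-0.7,0],0],
    [[0.12,0,-0.4],[0,-3,0],0],
    [[0.12,0,-0.4],[0,-3,0],0],
    [[0.1,0,-0.3],[0,-2,0],0],
    [[0.1,0,-0.3],[0,-2,0],0]
  ]
}}

```text
t: 4.32
eef_pos: [522.6, 27.5, 48.2]
tcp_rot: [-1.564, 0.0, -1.632]
ft_force: [0.7, 0.5, -0.1]
opening: 0.001
```

Call:
{"name": "apply_moves", "arguments": {
  "increments": [
    [[0.12,0,-0.4],[0,-3,0],0],
    [[0.12,0,-0.4],[0,-3,0],0],
    [[0.12,0,-0.4],[0,-3,0],0],
    [[0.12,0,-0.4],[0,-3,0],0],
    [[0.12,0,-0.4],[0,-3,0],0]
  ]
}}

```text
t: 4.95
eef_pos: [504.8, 20.7, 51.3]
tcp_rot: [-1.555, -0.004, -1.359]
ft_force: [1.5, -0.2, -0.7]
opening: 0.004
```

Run:
```python
from h import *
s,p,R=st(); d=p[:2]-C; f=np.degrees(np.arctan2(d[1],d[0]))%360
plan([arc(f+3*k) for k in range(1,11)])
```

```text
t 4.95 pos [504.8  20.7  51.3] alpha 12.1 r 78.1 phi 115.1 F [ 1.5 -0.2 -0.7] op 0.00 j6 -0.30 tilt [ 0.017 -0.001 -1.   ]
t 4.95 pos [504.8  20.7  51.3] alpha 12.1 r 78.1 phi 115.1 F [ 1.5 -0.2 -0.7] op 0.00 j6 -0.30 tilt [ 0.017 -0.001 -1.   ]
[[-0.08, 0.52, -0.46], [-0.9, -1.0, 0.3], 0]
[[0.12, 0.0, -0.4], [0.0, -3.0, 0.0], 0]
[[0.12, 0.0, -0.4], [0.0, -3.0, 0.0], 0]
[[0.12, 0.0, -0.4], [0.0, -3.0, 0.0], 0]
[[0.12, 0.0, -0.4], [0.0, -3.0, 0.0], 0]
--
[[0.12, 0.0, -0.4], [0.0, -3.0, 0.0], 0]
[[0.12, 0.0, -0.4], [0.0, -3.0, 0.0], 0]
[[0.12, 0.0, -0.4], [0.0, -3.0, 0.0], 0]
[[0.12, 0.0, -0.4], [0.0, -3.0, 0.0], 0]
[[0.12, 0.0, -0.4], [0.0, -3.0, 0.0], 0]
```

Call:
{"name": "apply_moves", "arguments": {
  "increments": [
    [[-0.1,0.5,-0.4],[-0.9,-2,0.3],0],
    [[0.12,0.06,-0.4],[0,-3,0],0],
    [[0.12,0.06,-0.4],[0,-3,0],0],
    [[0.12,0.06,-0.4],[0,-3,0],0],
    [[0.12,0.06,-0.4],[0,-3,0],0]
  ]
}}

```text
t: 5.58
eef_pos: [489.4, 11.1, 47.2]
tcp_rot: [-1.562, -0.005, -1.103]
ft_force: [1.3, 0.7, -0.5]
opening: 0.007
```

Call:
{"name": "apply_moves", "arguments": {
  "increments": [
    [[0.12,0.06,-0.4],[0,-3,0],0],
    [[0.12,0.06,-0.4],[0,-3,0],0],
    [[0.12,0.06,-0.4],[0,-3,0],0],
    [[0.12,0.06,-0.4],[0,-3,0],0],
    [[0.12,0.06,-0.4],[0,-3,0],0]
  ]
}}

```text
t: 6.2
eef_pos: [477.6, -4.8, 47.2]
tcp_rot: [-1.558, -0.013, -0.83]
ft_force: [1.1, 1.0, -1.2]
opening: 0.005
```

Run:
```python
from h import *
s,p,R=st(); d=p[:2]-C; f=np.degrees(np.arctan2(d[1],d[0]))%360
plan([arc(f+3*k) for k in range(1,6)])
p=read_camera("top");print([w(p,r["point"]) for r in nets.mark_of(p,"lever_post")[:1]])
```

```text
t 6.20 pos [477.6  -4.8  47.2] alpha 42.5 r 75.4 phi 143.2 F [ 1.1  1.  -1.2] op 0.00 j6 -0.89 tilt [ 0.019 -0.001 -1.   ]
t 6.20 pos [477.6  -4.8  47.2] alpha 42.5 r 75.4 phi 143.2 F [ 1.1  1.  -1.2] op 0.00 j6 -0.89 tilt [ 0.019 -0.001 -1.   ]
[[-0.36, 0.11, -0.5], [-0.8, 1.3, 0.8], 0]
[[0.12, 0.0, -0.4], [0.0, -3.0, 0.0], 0]
[[0.12, 0.0, -0.4], [0.0, -3.0, 0.0], 0]
[[0.12, 0.0, -0.4], [0.0, -3.0, 0.0], 0]
[[0.12, 0.0, -0.4], [0.0, -3.0, 0.0], 0]
[]
```

Call:
{"name": "apply_moves", "arguments": {
  "increments": [
    [[-0.3,0.1,-0.45],[-0.8,0,0.8],0],
    [[0.06,0.05,-0.4],[0,-3,0],0],
    [[0.06,0.05,-0.4],[0,-3,0],0],
    [[0.06,0.05,-0.4],[0,-3,0],0],
    [[0.06,0.05,-0.4],[0,-3,0],0]
  ]
}}

```text
t: 6.92
eef_pos: [463.4, -18.8, 45.4]
tcp_rot: [-1.572, 0.0, -0.619]
ft_force: [1.1, 1.5, 0.9]
opening: 0.002
```

Call:
{"name": "apply_moves", "arguments": {
  "increments": [
    [[0.06,0.05,-0.4],[0,-3,0],0],
    [[0.06,0.05,-0.4],[0,-3,0],0],
    [[0.06,0.05,-0.4],[0,-3,0],0],
    [[0.06,0.05,-0.4],[0,-3,0],0],
    [[0.06,0.05,-0.4],[0,-3,0],0]
  ]
}}

```text
t: 7.55
eef_pos: [455.9, -37.5, 44.0]
tcp_rot: [-1.572, 0.002, -0.352]
ft_force: [0.7, 1.6, 2.6]
opening: -0.0
```

Run:
```python
from h import *
s,p,R=st(); d=p[:2]-C; f=np.degrees(np.arctan2(d[1],d[0]))%360
plan([arc(f+3*k) for k in range(1,6)])
p=read_camera("scene");print([w(p,r["point"]) for n in("lever_post","pointer","marker_tip") for r in nets.mark_of(p,n)[:1]])
u=proj(p,[(530,-20,40)])[0].astype(int)
cv2.imwrite("pics/s3.png",cv2.resize(p["img"][u[1]-70:u[1]+60,u[0]-70:u[0]+70,::-1],None,fx=4,fy=4,interpolation=cv2.INTER_CUBIC))
```

```text
t 7.55 pos [455.9 -37.5  44. ] alpha 69.8 r 83.0 phi 171.3 F [0.7 1.6 2.6] op -0.00 j6 -1.44 tilt [-0.002 -0.    -1.   ]
t 7.55 pos [455.9 -37.5  44. ] alpha 69.8 r 83.0 phi 171.3 F [0.7 1.6 2.6] op -0.00 j6 -1.44 tilt [-0.002 -0.    -1.   ]
[[0.39, -0.2, -0.35], [0.1, 0.5, -0.1], 0]
[[0.12, 0.0, -0.4], [0.0, -3.0, 0.0], 0]
[[0.12, 0.0, -0.4], [0.0, -3.0, 0.0], 0]
[[0.12, 0.0, -0.4], [0.0, -3.0, 0.0], 0]
[[0.12, 0.0, -0.4], [0.0, -3.0, 0.0], 0]
[array([459.90737022, -60.3858011 ,  53.57741958]), array([440.356783  , -58.41469086,  30.48566209]), array([ 484.2181407 , -130.90362631,   28.6980553 ])]
```

View pics/s3.png

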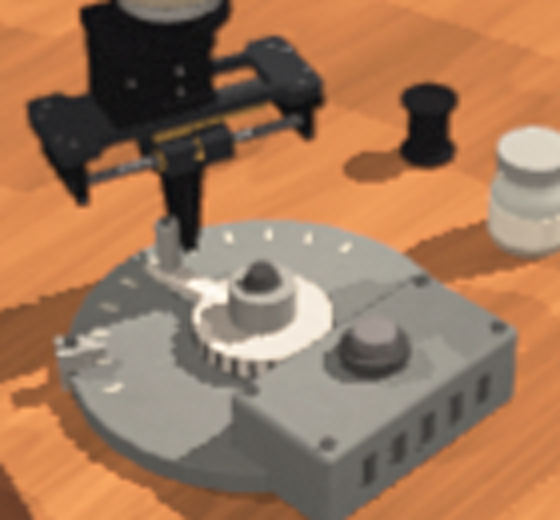

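The post at (167,243) is being pushed by the finger at (185,215). It's at about 187°, so about 47° remain.

Call:
{"name": "apply_moves", "arguments": {
  "increments": [
    [[0.35,-0.15,-0.35],[0,-1,0],0],
    [[0.1,0.02,-0.4],[0,-3,0],0],
    [[0.1,0.02,-0.4],[0,-3,0],0],
    [[0.1,0.02,-0.4],[0,-3,0],0],
    [[0.1,0.02,-0.4],[0,-3,0],0]
  ]
}}

```text
t: 8.38
eef_pos: [458.4, -59.0, 45.1]
tcp_rot: [-1.571, 0.002, -0.121]
ft_force: [0.1, 2.0, 2.0]
opening: 0.006
```

Call:
{"name": "apply_moves", "arguments": {
  "increments": [
    [[0.1,0.02,-0.4],[0,-3,0],0],
    [[0.1,0.02,-0.4],[0,-3,0],0],
    [[0.1,0.02,-0.4],[0,-3,0],0],
    [[0.1,0.02,-0.4],[0,-3,0],0],
    [[0.1,0.02,-0.4],[0,-3,0],0]
  ]
}}

```text
t: 9.0
eef_pos: [463.7, -79.9, 44.8]
tcp_rot: [-1.57, 0.003, 0.149]
ft_force: [-0.7, 1.6, 1.2]
opening: 0.003
```

Run:
```python
from h import *
s,p,R=st(); d=p[:2]-C; f=np.degrees(np.arctan2(d[1],d[0]))%360
plan([arc(f+2*k) for k in range(1,6)])
p=read_camera("scene")
for n in("lever_post","pointer","marker_tip"):
  for r in nets.mark_of(p,n)[:1]:
    q=w(p,r["point"]); d=q[:2]-C; print(n,q,np.degrees(np.arctan2(d[1],d[0]))%360)
```

```text
t 9.00 pos [463.7 -79.9  44.8] alpha 98.5 r 80.1 phi 202.0 F [-0.7  1.6  1.2] op 0.00 j6 -2.03 tilt [-0.003  0.    -1.   ]
t 9.00 pos [463.7 -79.9  44.8] alpha 98.5 r 80.1 phi 202.0 F [-0.7  1.6  1.2] op 0.00 j6 -2.03 tilt [-0.003  0.    -1.   ]
[[0.08, -0.12, -0.27], [-0.0, -0.4, -0.2], 0]
[[0.08, 0.0, -0.27], [0.0, -2.0, 0.0], 0]
[[0.08, 0.0, -0.27], [0.0, -2.0, 0.0], 0]
[[0.08, 0.0, -0.27], [0.0, -2.0, 0.0], 0]
[[0.08, 0.0, -0.27], [0.0, -2.0, 0.0], 0]
lever_post [ 455.41260058 -103.7387748    29.06096148] 213.05164096014428
pointer [ 455.67382496 -105.21186435   28.48496757] 213.84769252612378
marker_tip [ 481.19690266 -128.63556481   29.6350813 ] 234.15720211949042
```

Call:
{"name": "apply_moves", "arguments": {
  "increments": [
    [[0.08,0,-0.27],[0,-2,0],0],
    [[0.08,0,-0.27],[0,-2,0],0],
    [[0.08,0,-0.27],[0,-2,0],0],
    [[0.08,0,-0.27],[0,-2,0],0],
    [[0.08,0,-0.27],[0,-2,0],0]
  ]
}}

```text
t: 9.82
eef_pos: [469.3, -91.2, 44.6]
tcp_rot: [-1.568, 0.005, 0.32]
ft_force: [-0.6, 2.1, 1.3]
opening: 0.007
```

Run:
```python
from h import *
s,p,R=st()
def crop(p,c,r,k,n):
  u=proj(p,[c])[0].astype(int); print(n,u-r)
  return cv2.resize(p["img"][u[1]-r:u[1]+r,u[0]-r:u[0]+r,::-1],None,fx=k,fy=k,interpolation=cv2.INTER_CUBIC)
ims=[]
for n in("scene","top"):
  p=read_camera(n)
  ims.append(crop(p,(490,-100,30),25,8,n))
  for m in("pointer","marker_tip","lever_post"):
    for r in nets.mark_of(p,m)[:1]:
      q=w(p,r["point"]); d=q[:2]-C; print(n,m,q,np.degrees(np.arctan2(d[1],d[0]))%360)
cv2.imwrite("pics/c4.png",np.hstack(ims))
```

```text
t 9.82 pos [469.3 -91.2  44.6] alpha 108.4 r 80.1 phi 210.9 F [-0.6  2.1  1.3] op 0.01 j6 -2.22 tilt [-0.006  0.001 -1.   ]
scene [170 204]
scene pointer [ 465.69781338 -118.99285055   24.75079086] 223.65829448756335
scene marker_tip [472.18695639 202.53535011   5.12434942] 104.6069074985695
scene lever_post [637.97196607 -55.81722759  82.07580266] 356.66979466972623
top [296 188]
top marker_tip [537.76990446 -45.10987543  35.48341965] 92.69395726660156
top lever_post [538.06350271 -47.45734625  -1.16263309] 88.56933684348976
```

View pics/c4.png

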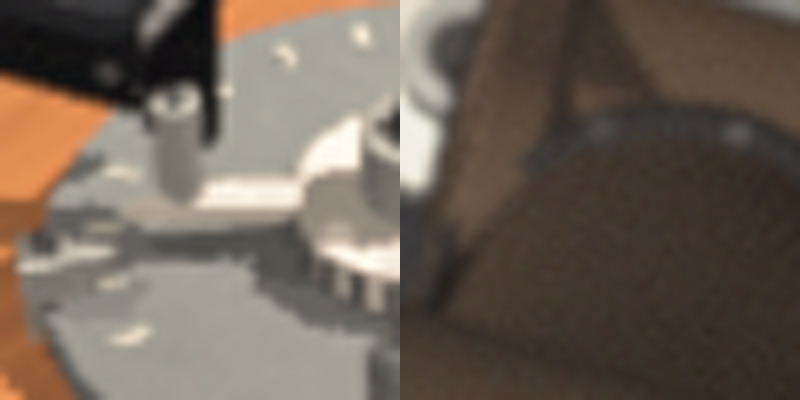

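The scene crop shows the post top at (173,95), the lever running to the left, and the marker at (20–120, 255), with a gap still to go. The arm blocks the top view. I'll convert these pixels to angles and make an overlay for comparison.

Run:
```python
from h import *
p=read_camera("scene"); o=np.array([170,204]); f=lambda c:(np.array(c,float)+.5)/8-.5+o
for c0 in ((538,-50),(538.5,-48.5)):
 for n,c,z in(("posttop",(173,95),74),("mtip",(118,252),34),("mback",(22,265),32)):
  q=atz(p,[f(c)],z)[0]; d=q[:2]-c0; print(n,q.round(1),np.hypot(*d).round(1),(np.degrees(np.arctan2(d[1],d[0]))%360).round(1))
im=cv2.resize(p["img"][204:254,170:220,::-1],None,fx=12,fy=12,interpolation=cv2.INTER_CUBIC)
def pt(a,r,z): 
  a=np.radians(a); return tuple(((proj(p,[(538.2+r*np.cos(a),-49.5+r*np.sin(a),z)])[0]-o+.5)*12-.5).astype(int).tolist())
for a,col in((225,(0,255,0)),(235,(0,0,255))):
  cv2.line(im,pt(a,45,29),pt(a,100,29),col,1); cv2.circle(im,pt(a,80,74),4,col,-1)
cv2.line(im,pt(235,103,34),pt(235,133,34),(255,0,0),1)
for a in range(0,360,3): cv2.circle(im,pt(a,45,36),1,(255,255,0),-1); cv2.circle(im,pt(a,128,18),1,(255,255,0),-1)
cv2.imwrite("pics/c5.png",im)
```

```text
posttop [ 480.2 -103.3   74. ] 78.6 222.7
mtip [ 487.1 -136.6   34. ] 100.5 239.6
mback [ 467.5 -159.7   32. ] 130.4 237.3
posttop [ 480.2 -103.3   74. ] 80.0 223.2
mtip [ 487.1 -136.6   34. ] 102.0 239.8
mback [ 467.5 -159.7   32. ] 131.9 237.4
```

View pics/c5.png

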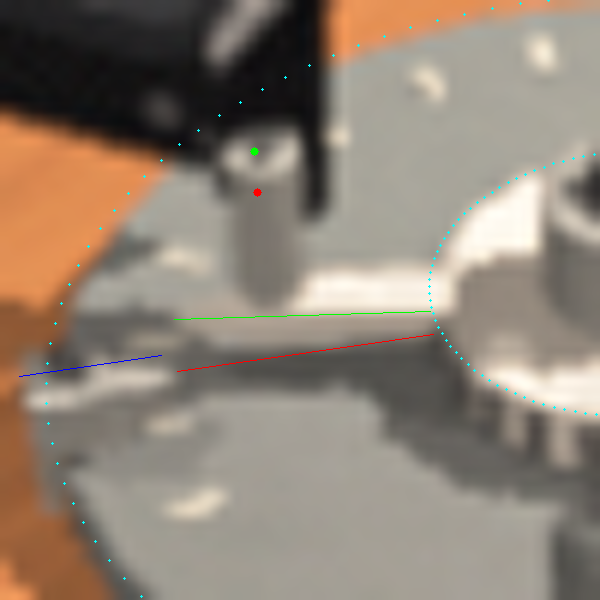

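The overlay shows the scene calibration is off by about 1 px, so the unit appears about 3 mm further +x there. Corrected for that, the lever is at about 221–223° and the marker at about 235–236°. I'll push about 8° more, stop short, then back away for an unobstructed top view.

Call:
{"name": "apply_moves", "arguments": {
  "increments": [
    [[0.07,0,-0.25],[0,-1.5,0],0],
    [[0.07,0,-0.25],[0,-1.5,0],0],
    [[0.07,0,-0.25],[0,-1.5,0],0],
    [[0.07,0,-0.25],[0,-1.5,0],0],
    [[0,0,0],[0,0,0],0]
  ]
}}

```text
t: 10.9
eef_pos: [475.9, -100.2, 44.5]
tcp_rot: [-1.567, 0.005, 0.432]
ft_force: [-0.3, 1.4, 1.1]
opening: 0.001
```

Run:
```python
from h import *
s,p,R=st()
print(s["joints"])
```

```text
t 10.90 pos [ 475.9 -100.2   44.5] alpha 114.8 r 79.8 phi 218.9 F [-0.3  1.4  1.1] op 0.00 j6 -2.34 tilt [-0.006  0.001 -1.   ]
[-3.42870284e-01  5.62986999e-01  2.04944207e+00 -1.72295982e-03
  5.34916210e-01 -2.34428922e+00]
```

Call:
{"name": "apply_moves", "arguments": {
  "increments": [
    [[0,0,1.5],[0,0,0],0],
    [[0,-1,1.5],[0,0,0],0],
    [[0,-4,0],[0,0,0],0],
    [[0,-5,0],[0,0,0],0],
    [[0,-4,0],[0,4,0],0]
  ]
}}

```text
t: 11.52
eef_pos: [460.4, -68.1, 187.7]
tcp_rot: [-1.564, 0.01, 0.362]
ft_force: [-0.6, -0.2, -1.0]
opening: 0.007
```

Run:
```python
from h import *
s,p,R=st(); a=np.degrees(np.arctan2(R[1,2],R[0,2]))
q=np.array([390,-350,190,60.]); b=np.r_[p,a]
plan([b+(q-b)*k/6 for k in range(1,7)])
```

```text
t 11.53 pos [460.4 -68.1 187.7] alpha 110.7 r 79.6 phi 193.1 F [-0.6 -0.2 -1. ] op 0.01 j6 -2.22 tilt [-0.012  0.003 -1.   ]
t 11.53 pos [460.4 -68.1 187.7] alpha 110.7 r 79.6 phi 193.1 F [-0.6 -0.2 -1. ] op 0.01 j6 -2.22 tilt [-0.012  0.003 -1.   ]
[[-2.76, -0.04, -3.98], [-0.3, 8.5, -0.6], 0]
[[-2.15, -0.04, -4.34], [0.0, 8.5, 0.0], 0]
[[-1.48, -0.04, -4.61], [0.0, 8.5, 0.0], 0]
[[-0.79, -0.04, -4.78], [0.0, 8.5, 0.0], 0]
[[-0.08, -0.04, -4.84], [0.0, 8.5, 0.0], 0]
--
[[0.63, -0.04, -4.8], [0.0, 8.5, 0.0], 0]
```

Call:
{"name": "apply_moves", "arguments": {
  "increments": [
    [[-2.8,0,-4],[0,8.5,0],0],
    [[-2.2,0,-4.5],[0,8.5,0],0],
    [[-1.5,0,-5],[0,8.5,0],0],
    [[-0.8,0,-5.5],[0,8.5,0],0],
    [[-0.1,0,-6],[0,8.5,0],0]
  ]
}}

```text
t: 12.15
eef_pos: [395.1, -325.8, 195.2]
tcp_rot: [-1.573, 0.002, -0.394]
ft_force: [0.2, 0.3, 0.2]
opening: 0.005
```

Run:
```python
from h import *
s,p,R=st()
for n in("top","scene"):
  p=read_camera(n); np.save(n+"6.npy",p["img"])
  for m in("pointer","marker_tip","lever_post"):
    for r in nets.mark_of(p,m)[:1]:
      q=w(p,r["point"]); d=q[:2]-C; print(n,m,q.round(1),np.hypot(*d),np.degrees(np.arctan2(d[1],d[0]))%360)
  if n=="top": save(p,"top6"); cv2.imwrite("pics/t6.png",cv2.resize(p["img"][170:234,294:358,::-1],None,fx=9,fy=9,interpolation=cv2.INTER_CUBIC))
```

```text
t 12.15 pos [ 395.1 -325.8  195.2] alpha 67.4 r 310.6 phi 242.6 F [0.2 0.3 0.2] op 0.00 j6 -1.99 tilt [-0.002 -0.002 -1.   ]
top pointer [ 472.8 -129.6   29.2] 102.88863993093926 230.6504558707806
top marker_tip [ 479.7 -135.4   25.4] 103.40271216310859 235.71267308437632
top lever_post [ 488.6 -116.9   55.4] 83.10356335871806 233.557451459549
scene pointer [ 476.7 -123.    27.4] 95.33008071963063 230.01622181408868
scene marker_tip [ 480.  -128.7   29.2] 97.73295055549242 233.59451069430202
scene lever_post [ 489.4 -117.6   58.5] 83.25538572393552 234.30320376017596
```

View pics/t6.png

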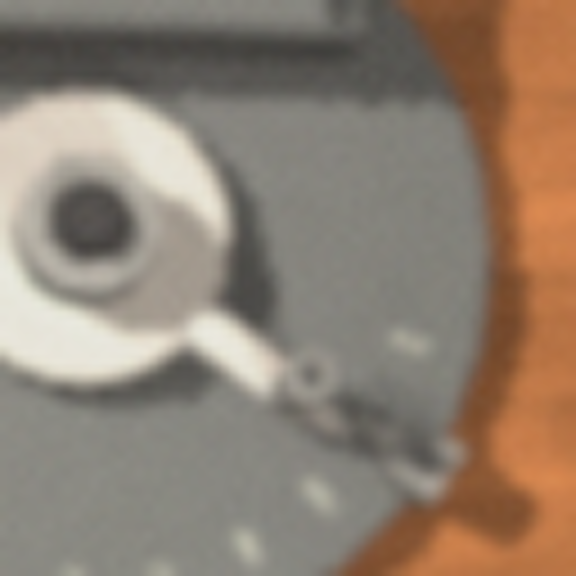

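The top crop (9×) shows the ring centre near (84,237), the post top at (312,376) and the marker body around (435,470). The lever is nearly at the marker, so I'll work out exact angles using an overlay of candidate lines.

Run:
```python
from h import *
p=read_camera("top"); o=np.array([294,170]); k=9
f=lambda c,o=o,k=k:(np.array(c,float)+.5)/k-.5+o
# fit ring centre & lever from bright pixels; top1 for marker
im=np.mean([p["img"]]+[read_camera("top")["img"] for _ in range(3)],0)
old=cv2.imread("pics/top1.png")[:,:,::-1].astype(float)
g=lambda i:cv2.cvtColor(i.astype(np.uint8),cv2.COLOR_RGB2GRAY)
# deck circle fit
deck=[]
def ang(q,c): d=q[:2]-c; return round(np.hypot(*d),1),round(np.degrees(np.arctan2(d[1],d[0]))%360,2)
# model overlay: chosen centre; show new and old side by side
c=atz(p,[f((84,237))],36)[0][:2]; print("C",c,"post",ang(atz(p,[f((312,376))],74)[0],c),"button",)
c=np.array([537.8,-50.])
out=[]
for src in (im,old):
  k=14;o=np.array([314,192]);v=cv2.resize(src[192:228,314:342,::-1].astype(np.uint8),None,fx=k,fy=k,interpolation=cv2.INTER_CUBIC)
  def pt(a,r,z,off=0):
    a=np.radians(a); n=np.array([-np.sin(a),np.cos(a)])*off
    return tuple(np.round((proj(p,[(c[0]+r*np.cos(a)+n[0],c[1]+r*np.sin(a)+n[1],z)])[0]-o+.5)*k-.5).astype(int).tolist())
  for a,col in((231,(0,255,0)),(235,(0,0,255))):
    cv2.line(v,pt(a,94,29),pt(a,100,29),col,1); cv2.circle(v,pt(a,80,74),3,col,-1)
    for off in(-9,9): cv2.line(v,pt(a,118,32,off),pt(a,133,32,off),col,1)
  for a in range(0,360,2): cv2.circle(v,pt(a,128,18),1,(255,255,0),-1); cv2.circle(v,pt(a,45,36),1,(255,255,0),-1)
  out.append(v)
cv2.imwrite("pics/t7.png",np.hstack(out)); print(np.hstack(out).shape)
```

```text
C [538.00892634 -50.07701793] post (np.float64(80.2), np.float64(232.43)) button
(504, 784, 3)
```

View pics/t7.png

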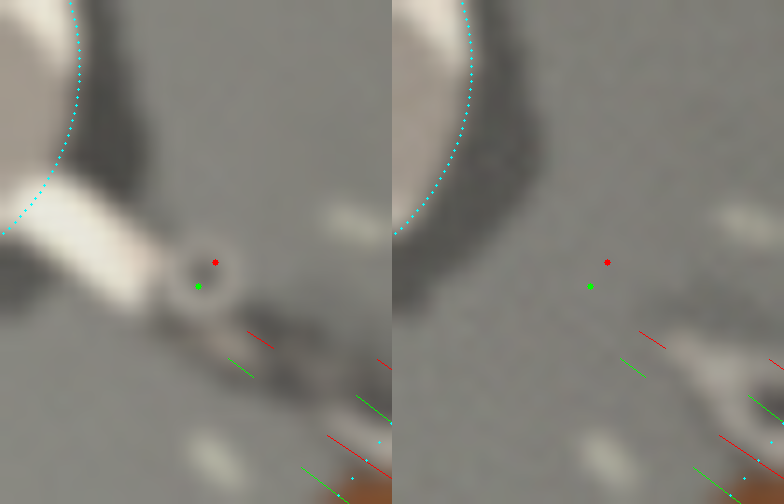

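The post is at about 232.7°. The marker's screw and nose axis are at about 235.1°, so about 2.4° remain. The last push ended at finger phi 218.9 with alpha 114.8, so pushing to phi 221.3 should line them up.

Run:
```python
from h import *
s,p,R=st(); a=np.degrees(np.arctan2(R[1,2],R[0,2]))
q=np.array([461,-72,150,110.]); b=np.r_[p,a]
plan([b+(q-b)*k/5 for k in range(1,6)]+[(461,-72,110,110),(461,-72,75,110),(461,-72,55,110),(461,-72,46,110)])
```

```text
t 12.75 pos [ 396.  -324.7  194.5] alpha 67.8 r 309.2 phi 242.7 F [-0.2  0.4 -0.1] op 0.01 j6 -1.99 tilt [-0.003 -0.001 -1.   ]
t 12.75 pos [ 396.  -324.7  194.5] alpha 67.8 r 309.2 phi 242.7 F [-0.2  0.4 -0.1] op 0.01 j6 -1.99 tilt [-0.003 -0.001 -1.   ]
[[-0.71, 0.88, 5.17], [0.1, -8.4, -0.1], 0]
[[0.06, 0.89, 5.22], [0.0, -8.4, 0.0], 0]
[[0.82, 0.89, 5.15], [0.0, -8.4, 0.0], 0]
[[1.57, 0.89, 4.98], [0.0, -8.4, 0.0], 0]
[[2.29, 0.89, 4.69], [0.0, -8.4, 0.0], 0]
--
[[0.0, 4.0, 0.0], [0.0, 0.0, 0.0], 0]
[[0.0, 3.5, 0.0], [0.0, 0.0, 0.0], 0]
[[0.0, 2.0, 0.0], [0.0, 0.0, 0.0], 0]
[[0.0, 0.9, 0.0], [0.0, 0.0, 0.0], 0]
```

Call:
{"name": "apply_moves", "arguments": {
  "increments": [
    [[-0.7,0.9,5.2],[0,-8.4,0],0],
    [[0,0.9,5.2],[0,-8.4,0],0],
    [[0.8,0.9,5.2],[0,-8.4,0],0],
    [[1.6,0.9,5],[0,-8.4,0],0],
    [[2.3,0.4,4.7],[0,-8,0],0]
  ]
}}

```text
t: 13.38
eef_pos: [461.0, -65.3, 153.1]
tcp_rot: [-1.574, 0.002, 0.357]
ft_force: [0.7, -0.7, 0.3]
opening: 0.006
```

Run:
```python
from h import *
plan([(461,-72,110,110),(461,-72,80,110),(461,-72,60,110),(461,-72,50,110),(461,-72,45,110)])
```

```text
t 13.38 pos [461.  -65.3 153.1] alpha 110.4 r 78.5 phi 191.2 F [ 0.7 -0.7  0.3] op 0.01 j6 -2.21 tilt [-0.001 -0.003 -1.   ]
[[-0.23, 4.31, -0.61], [0.2, 0.4, -0.1], 0]
[[0.0, 3.0, 0.0], [0.0, 0.0, 0.0], 0]
[[0.0, 2.0, 0.0], [0.0, 0.0, 0.0], 0]
[[0.0, 1.0, 0.0], [0.0, 0.0, 0.0], 0]
[[0.0, 0.5, 0.0], [0.0, 0.0, 0.0], 0]
```

Call:
{"name": "apply_moves", "arguments": {
  "increments": [
    [[-0.2,4.2,-0.3],[0,0,0],0],
    [[0,3,0],[0,0,0],0],
    [[0,2,0],[0,0,0],0],
    [[0,1,0],[0,0,0],0],
    [[0,0.3,0],[0,0,0],0]
  ]
}}

```text
t: 14.0
eef_pos: [461.8, -63.9, 46.0]
tcp_rot: [-1.575, -0.001, 0.369]
ft_force: [-0.8, 0.2, 0.3]
opening: 0.008
```

Run:
```python
from h import *
s,p,R=st(); d=p[:2]-C; f0=np.degrees(np.arctan2(d[1],d[0]))%360
plan([arc(f,r=79.8,z=45,lag=104.1) for f in np.linspace(f0,217,7)[1:]])
```

```text
t 14.00 pos [461.8 -63.9  46. ] alpha 111.1 r 77.4 phi 190.3 F [-0.8  0.2  0.3] op 0.01 j6 -2.21 tilt [ 0.002 -0.004 -1.   ]
t 14.00 pos [461.8 -63.9  46. ] alpha 111.1 r 77.4 phi 190.3 F [-0.8  0.2  0.3] op 0.01 j6 -2.21 tilt [ 0.002 -0.004 -1.   ]
[[-0.32, 0.1, -0.57], [0.2, 20.5, 0.1], 0]
[[0.17, 0.0, -0.59], [0.0, -4.4, 0.0], 0]
[[0.17, 0.0, -0.59], [0.0, -4.4, 0.0], 0]
[[0.17, 0.0, -0.59], [0.0, -4.4, 0.0], 0]
[[0.17, 0.0, -0.59], [0.0, -4.4, 0.0], 0]
--
[[0.17, 0.0, -0.59], [0.0, -4.4, 0.0], 0]
```

Run:
```python
from h import *
plan([arc(f,r=79.8,z=45)[:3]+(a,) for f,a in((197,112),(203,112.5),(208.5,113),(213,113.5),(216,114))])
```

```text
t 14.00 pos [461.8 -63.9  46. ] alpha 111.1 r 77.4 phi 190.3 F [-0.8  0.2  0.3] op 0.01 j6 -2.21 tilt [ 0.002 -0.004 -1.   ]
[[-0.35, 0.1, -0.88], [0.3, -0.9, 0.0], 0]
[[-0.03, 0.0, -0.83], [0.0, -0.5, 0.0], 0]
[[0.04, 0.0, -0.76], [0.0, -0.5, 0.0], 0]
[[0.08, 0.0, -0.62], [0.0, -0.5, 0.0], 0]
[[0.08, 0.0, -0.41], [0.0, -0.5, 0.0], 0]
```

Call:
{"name": "apply_moves", "arguments": {
  "increments": [
    [[-0.35,0.1,-0.9],[0,-0.9,0],0],
    [[0,0,-0.8],[0,-0.5,0],0],
    [[0,0,-0.75],[0,-0.5,0],0],
    [[0.1,0,-0.6],[0,-0.5,0],0],
    [[0.1,0,-0.4],[0,-0.5,0],0]
  ]
}}

```text
t: 14.62
eef_pos: [475.3, -99.4, 47.1]
tcp_rot: [-1.578, -0.003, 0.423]
ft_force: [-0.4, 0.3, 0.7]
opening: 0.004
```

Run:
```python
from h import *
plan([arc(f,r=79.8,z=45)[:3]+(a,) for f,a in((217,114),(218.2,115),(219.3,116),(220.3,116.5),(221.2,117))])
```

```text
t 14.62 pos [475.3 -99.4  47.1] alpha 114.2 r 79.8 phi 218.2 F [-0.4  0.3  0.7] op 0.00 j6 -2.33 tilt [ 0.006 -0.005 -1.   ]
[[-0.04, 0.21, 0.17], [0.4, 0.2, 0.2], 0]
[[0.04, 0.0, -0.16], [0.0, -1.0, 0.0], 0]
[[0.04, 0.0, -0.15], [0.0, -1.0, 0.0], 0]
[[0.03, 0.0, -0.14], [0.0, -0.5, 0.0], 0]
[[0.03, 0.0, -0.12], [0.0, -0.5, 0.0], 0]
```

Call:
{"name": "apply_moves", "arguments": {
  "increments": [
    [[0,0.1,0],[0.4,0,0.2],0],
    [[0,0,0],[0,0,0],0],
    [[0.03,0,-0.12],[0,-0.8,0],0],
    [[0.03,0,-0.1],[0,-0.8,0],0],
    [[0,0,0],[0,0,0],0]
  ]
}}

```text
t: 15.25
eef_pos: [476.5, -100.8, 45.9]
tcp_rot: [-1.569, 0.001, 0.453]
ft_force: [0.2, 1.3, -0.5]
opening: 0.004
```

Run:
```python
from h import *
plan([arc(f,r=79.8,z=45)[:3]+(a,) for f,a in((221.2,117),)])
```

```text
t 15.25 pos [ 476.5 -100.8   45.9] alpha 116.0 r 79.7 phi 219.6 F [ 0.2  1.3 -0.5] op 0.00 j6 -2.37 tilt [-0.002  0.001 -1.   ]
[[0.05, 0.09, -0.22], [-0.1, -1.0, -0.1], 0]
```

Call:
{"name": "apply_moves", "arguments": {
  "increments": [
    [[0.02,0.05,-0.1],[0,-0.5,0],0],
    [[0.02,0,-0.1],[0,-0.5,0],0],
    [[0,0,-0.05],[0,0,0],0],
    [[0,0,0],[0,0,0],0],
    [[0,0,0],[0,0,0],0]
  ]
}}

```text
t: 15.88
eef_pos: [478.0, -102.8, 45.4]
tcp_rot: [-1.569, 0.001, 0.472]
ft_force: [-0.3, 2.7, 1.7]
opening: 0.005
```

Run:
```python
from h import *
st()
p=read_camera("scene")
for m in("pointer","marker_tip","lever_post"):
    for r in nets.mark_of(p,m)[:1]:
      q=w(p,r["point"]); d=q[:2]-C; print(m,q.round(1),np.hypot(*d),np.degrees(np.arctan2(d[1],d[0]))%360)
```

```text
t 15.88 pos [ 478.  -102.8   45.4] alpha 117.0 r 79.9 phi 221.3 F [-0.3  2.7  1.7] op 0.00 j6 -2.39 tilt [-0.002  0.001 -1.   ]
pointer [ 480.1 -129.7   25.3] 98.4966536844259 233.99319346285938
marker_tip [ 482.2 -128.2   28.3] 96.10163008432801 234.47500228662102
lever_post [ 493.  -114.    58.5] 78.21015159349956 234.86890863365807
```

Finger phi is 221.3, so the lever should be at about 235°. I'll back off and inspect from a clear pose.

Call:
{"name": "apply_moves", "arguments": {
  "increments": [
    [[0,0,1.5],[0,0,0],0],
    [[0,-1,1.5],[0,0,0],0],
    [[0,-4,0],[0,0,0],0],
    [[0,-5,0],[0,0,0],0],
    [[0,-4,0],[0,4,0],0]
  ]
}}

```text
t: 16.7
eef_pos: [460.9, -71.5, 188.5]
tcp_rot: [-1.566, 0.006, 0.402]
ft_force: [0.7, -0.4, -1.1]
opening: 0.002
```

Call:
{"name": "apply_moves", "arguments": {
  "increments": [
    [[-2.8,0,-4],[0,8.5,0],0],
    [[-2.2,0,-4.5],[0,8.5,0],0],
    [[-1.5,0,-5],[0,8.5,0],0],
    [[-0.8,0,-5.5],[0,8.5,0],0],
    [[-0.1,0,-6],[0,8.5,0],0]
  ]
}}

```text
t: 17.32
eef_pos: [406.2, -332.0, 195.9]
tcp_rot: [-1.572, -0.002, -0.353]
ft_force: [1.4, -0.4, 0.3]
opening: 0.005
```

Run:
```python
from h import *
st(); out=[]
for n,c in(("top",np.array([537.8,-50.])),("scene",np.array([541.,-50.5]))):
  p=read_camera(n)
  im=np.mean([p["img"]]+[read_camera(n)["img"] for _ in range(3)],0)
  p2=read_camera(n)
  for m in("pointer","marker_tip","lever_post"):
    for r in nets.mark_of(p2,m)[:1]:
      q=w(p2,r["point"]); d=q[:2]-c; print(n,m,q.round(1),np.hypot(*d),np.degrees(np.arctan2(d[1],d[0]))%360)
  k=14; u=proj(p,[(486,-122,35)])[0].astype(int); o=u-[14,20]
  v=cv2.resize(im[o[1]:o[1]+40,o[0]:o[0]+28,::-1].astype(np.uint8),None,fx=k,fy=k,interpolation=cv2.INTER_CUBIC)
  def pt(a,r,z,off=0):
    a=np.radians(a); t=np.array([-np.sin(a),np.cos(a)])*off
    return tuple(np.round((proj(p,[(c[0]+r*np.cos(a)+t[0],c[1]+r*np.sin(a)+t[1],z)])[0]-o+.5)*k-.5).astype(int).tolist())
  cv2.circle(v,pt(235,80,74),3,(0,0,255),-1); cv2.circle(v,pt(235,100,29),2,(0,0,255),-1)
  cv2.circle(v,pt(233,100,29),2,(0,255,0),-1); cv2.circle(v,pt(235,122,40),3,(0,0,255),-1)
  for a in range(0,360,2): cv2.circle(v,pt(a,45,36),1,(255,255,0),-1); cv2.circle(v,pt(a,128,18),1,(255,255,0),-1)
  out.append(v)
cv2.imwrite("pics/t8.png",np.hstack(out))
```

```text
t 17.32 pos [ 406.2 -332.   195.9] alpha 69.8 r 311.3 phi 244.9 F [ 1.4 -0.4  0.3] op 0.00 j6 -2.03 tilt [ 0.002 -0.002 -1.   ]
top pointer [ 474.5 -130.3   30.1] 102.23301460908883 231.76672330352827
top marker_tip [ 478.7 -137.7   24.4] 105.78369523064234 236.00444898220834
top lever_post [ 492.1 -118.2   56.7] 82.1423408089176 236.15862053169872
scene pointer [ 480.8 -129.4   24.5] 99.25839168089506 232.67056674684574
scene marker_tip [ 483.3 -126.9   31.9] 95.74932961885683 232.91914420560488
scene lever_post [ 481.4 -128.    27.1] 97.76172664893406 232.4591806883658
```

View pics/t8.png

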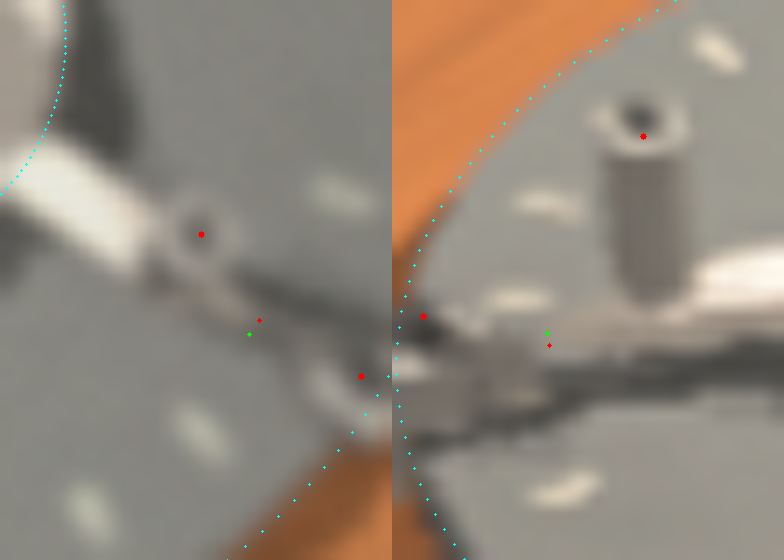

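The top panel shows the post at (200,235) and the marker screw at (365,375), both on the 235° line. The scene panel, at an uncertain height and calibration, hints at a small remainder: post at (640,122) against the prediction at (643,136). I'll compare plain views of the two pointed tips before and after, at equal height.

Run:
```python
from h import *
rows=[]
for n in("scene","top"):
  p=read_camera(n); now=np.mean([p["img"]]+[read_camera(n)["img"] for _ in range(5)],0); old=cv2.imread(f"pics/{n}1.png")[:,:,::-1].astype(float)
  np.save(n+"8.npy",now)
  u=proj(p,[(482,-128,32)])[0].astype(int); o=u-[18,15]; print(n,o)
  r=[]
  for im in(now,old):
    c=im[o[1]:o[1]+30,o[0]:o[0]+40]; c=np.clip((c-40)*1.25,0,255).astype(np.uint8)
    r.append(cv2.resize(c[:,:,::-1],None,fx=10,fy=10,interpolation=cv2.INTER_LANCZOS4))
  rows.append(np.hstack(r))
cv2.imwrite("pics/t9.png",np.vstack(rows))
```

```text
scene [167 218]
top [313 200]
```

View pics/t9.png

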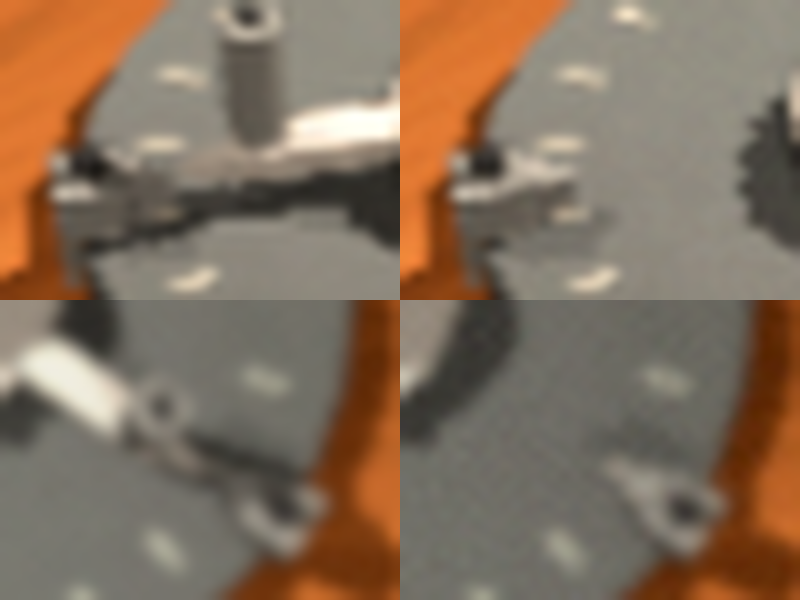

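The top row (scene) shows the marker nose tip at (573,172) in the old view and the pointer tip reaching about (185,169) now, so they are close to in line. The bottom row (top camera) shows the marker tip at (612,465), its screw at (685,508) and the post now at (163,407). I'll fix the axis numerically with a deck-rim fit to firm up the angles.

```bash
cat > fit.py <<'E'
from h import *
from scipy.optimize import least_squares
from scipy.ndimage import map_coordinates
def fit(n):
  p=read_camera(n); im=np.load(n+"8.npy"); f=im[:,:,0]-im[:,:,2]   # wood: red>>blue
  cam=-cv2.Rodrigues(np.array(p["rvec"],float))[0].T@np.array(p["tvec"],float).ravel()
  near=np.degrees(np.arctan2(cam[1]+50,cam[0]-538))
  pts=[]
  for a in range(100,301,4):
    if 226<a<246: continue
    dn=np.cos(np.radians(a-near)); z=0 if dn>.1 else 18
    if abs(dn)<=.1: continue
    r=np.arange(108,150,.25); t=np.radians(a); P=np.c_[538+r*np.cos(t),-50+r*np.sin(t),np.full(r.size,z)]
    u=proj(p,P); v=map_coordinates(f,[u[:,1],u[:,0]],order=1)
    if v[:8].mean()>25 or v[-8:].mean()<35: continue
    th=(np.median(v[:30])+v[-10:].mean())/2; i=np.argmax(v>th); pts.append((a,r[i]))
  A=np.array(pts); t=np.radians(A[:,0]); X=np.c_[538+A[:,1]*np.cos(t),-50+A[:,1]*np.sin(t)]
  s=least_squares(lambda q:np.hypot(*(X-q).T)-128,[538,-50],loss="soft_l1")
  print(n,len(A),"C",s.x,"rms",np.sqrt(np.mean(s.fun**2)),"near",near); return p,s.x
if __name__=="__main__":
  for n,o,L in(("top",(313,200),(("post",(163,107),74),("tip_old",(212,165),31),("screw_old",(285,208),38),("rear",(307,230),32))),
             ("scene",(167,218),(("post",(247,17),74),("tip_old",(173,170),31),("ptr",(185,169),29),("screw",(88,165),38)))):
    p,c=fit(n)
    for m,q,z in L:
      W=atz(p,[(np.array(q)+.5)/10-.5+o],z)[0]; d=W[:2]-c; print(m,W.round(1),np.hypot(*d).round(1),(np.degrees(np.arctan2(d[1],d[0]))%360).round(1))
E
python3 fit.py
```

```text
top 39 C [537.41820928 -51.80348432] rms 0.7460144369894979 near 155.35549589790196
post [ 492.  -115.4   74. ] 78.2 234.5
tip_old [ 481.1 -133.6   31. ] 99.3 235.5
screw_old [ 468.1 -152.2   38. ] 122.0 235.4
rear [ 462.6 -158.9   32. ] 130.6 235.0
scene 39 C [540.97794347 -49.51037539] rms 1.059505723068785 near -44.52418319783941
post [ 491.8 -113.8   74. ] 80.9 232.5
tip_old [ 481.9 -133.8   31. ] 102.9 235.0
ptr [ 482. -130.   29.] 99.8 233.8
screw [ 471.1 -152.1   38. ] 124.1 235.8
```

Both views agree the lever is slightly short: 234.5° against 235.3° in the top view, and about 233° against 235.4° in the scene view. One more nudge of about 1.1° is worthwhile, to finger phi ≈ 222.4.

Run:
```python
from h import *
s,p,R=st(); a=np.degrees(np.arctan2(R[1,2],R[0,2]))
q=np.array([461,-70,150,112.]); b=np.r_[p,a]
plan([b+(q-b)*k/5 for k in range(1,6)])
```

```text
t 18.82 pos [ 406.7 -331.5  195.2] alpha 70.0 r 310.6 phi 245.0 F [-0.4 -0.6  0. ] op 0.00 j6 -2.03 tilt [ 0.001 -0.002 -1.   ]
t 18.82 pos [ 406.7 -331.5  195.2] alpha 70.0 r 310.6 phi 245.0 F [-0.4 -0.6  0. ] op 0.00 j6 -2.03 tilt [ 0.001 -0.002 -1.   ]
[[-0.77, 0.9, 5.29], [0.1, -8.4, 0.1], 0]
[[0.01, 0.9, 5.34], [0.0, -8.4, 0.0], 0]
[[0.79, 0.9, 5.28], [0.0, -8.4, 0.0], 0]
[[1.56, 0.9, 5.11], [0.0, -8.4, 0.0], 0]
[[2.29, 0.9, 4.83], [0.0, -8.4, 0.0], 0]
```

Call:
{"name": "apply_moves", "arguments": {
  "increments": [
    [[-0.8,0.9,5.3],[0,-8.4,0],0],
    [[0,0.9,5.3],[0,-8.4,0],0],
    [[0.8,0.9,5.3],[0,-8.4,0],0],
    [[1.5,0.9,5.1],[0,-8.4,0],0],
    [[2.2,0.4,4.7],[0,-8.4,0],0]
  ]
}}

```text
t: 19.45
eef_pos: [459.4, -67.6, 153.7]
tcp_rot: [-1.576, -0.002, 0.4]
ft_force: [1.2, 0.1, -1.2]
opening: 0.003
```

Call:
{"name": "apply_moves", "arguments": {
  "increments": [
    [[-0.2,4.2,-0.3],[0,0,0],0],
    [[0,3,0],[0,0,0],0],
    [[0,2,0],[0,0,0],0],
    [[0,1,0],[0,0,0],0],
    [[0,0.3,0],[0,0,0],0]
  ]
}}

```text
t: 20.08
eef_pos: [460.9, -67.7, 46.7]
tcp_rot: [-1.578, -0.005, 0.409]
ft_force: [0.1, -0.0, 0.4]
opening: 0.002
```

Run:
```python
from h import *
plan([arc(f,r=79.8,z=45)[:3]+(a,) for f,a in((197,114),(203,114.5),(208.5,115),(213,115.5),(216,116))])
```

```text
t 20.07 pos [460.9 -67.7  46.7] alpha 113.5 r 79.1 phi 192.9 F [ 0.1 -0.   0.4] op 0.00 j6 -2.26 tilt [ 0.007 -0.004 -1.   ]
[[-0.15, 0.17, -0.55], [0.4, -0.5, 0.3], 0]
[[-0.06, 0.0, -0.83], [0.0, -0.5, 0.0], 0]
[[0.02, 0.0, -0.77], [0.0, -0.5, 0.0], 0]
[[0.06, 0.0, -0.62], [0.0, -0.5, 0.0], 0]
[[0.07, 0.0, -0.41], [0.0, -0.5, 0.0], 0]
```

Call:
{"name": "apply_moves", "arguments": {
  "increments": [
    [[-0.15,0.1,-0.5],[0.4,-0.5,0.3],0],
    [[-0.05,0,-0.8],[0,-0.5,0],0],
    [[0,0,-0.75],[0,-0.5,0],0],
    [[0.05,0,-0.6],[0,-0.5,0],0],
    [[0.05,0,-0.4],[0,-0.5,0],0]
  ]
}}

```text
t: 20.7
eef_pos: [474.4, -98.6, 47.5]
tcp_rot: [-1.573, -0.001, 0.455]
ft_force: [-1.1, -0.5, -0.5]
opening: 0.003
```

Run:
```python
from h import *
plan([(479.1,-103.9,45.4,118)])
```

```text
t 20.70 pos [474.4 -98.6  47.5] alpha 116.1 r 80.1 phi 217.4 F [-1.1 -0.5 -0.5] op 0.00 j6 -2.37 tilt [ 0.002 -0.001 -1.   ]
[[0.19, 0.21, -0.68], [0.1, -1.9, 0.1], 0]
```

Call:
{"name": "apply_moves", "arguments": {
  "increments": [
    [[0.05,0.15,-0.12],[0,-0.6,0],0],
    [[0.05,0,-0.12],[0,-0.6,0],0],
    [[0.05,0,-0.12],[0,-0.6,0],0],
    [[0,0,0],[0,0,0],0],
    [[0,0,0],[0,0,0],0]
  ]
}}

```text
t: 21.32
eef_pos: [477.5, -101.2, 45.9]
tcp_rot: [-1.572, -0.001, 0.489]
ft_force: [-0.1, -0.2, 0.1]
opening: 0.008
```

Run:
```python
from h import *
plan([(479.05,-103.95,45.4,118)])
```

```text
t 21.32 pos [ 477.5 -101.2   45.9] alpha 118.0 r 79.2 phi 220.2 F [-0.1 -0.2  0.1] op 0.01 j6 -2.40 tilt [ 0.002 -0.001 -1.   ]
[[0.01, 0.05, -0.32], [0.1, 0.0, 0.1], 0]
```

Call:
{"name": "apply_moves", "arguments": {
  "increments": [
    [[0,0.05,-0.1],[0,0,0],0],
    [[0,0,-0.1],[0,0,0],0],
    [[0,0,-0.1],[0,0,0],0],
    [[0,0,0],[0,0,0],0],
    [[0,0,0],[0,0,0],0]
  ]
}}

```text
t: 21.95
eef_pos: [478.6, -103.7, 45.3]
tcp_rot: [-1.572, -0.001, 0.489]
ft_force: [-1.6, -0.2, 0.4]
opening: 0.004
```

Run:
```python
from h import *
plan([(479.05,-103.95,45.4,118)])
```

```text
t 21.95 pos [ 478.6 -103.7   45.3] alpha 118.0 r 80.0 phi 222.1 F [-1.6 -0.2  0.4] op 0.00 j6 -2.41 tilt [ 0.001 -0.    -1.   ]
[[0.02, -0.01, -0.04], [0.0, 0.0, 0.0], 0]
```

Call:
{"name": "apply_moves", "arguments": {
  "increments": [
    [[0,0,-0.03],[0,0,0],0],
    [[0,0,1.5],[0,0,0],0],
    [[0,-1,1.5],[0,0,0],0],
    [[0,-5,0],[0,0,0],0],
    [[0,-6,0],[0,4,0],0]
  ]
}}

```text
t: 22.58
eef_pos: [460.9, -73.5, 165.9]
tcp_rot: [-1.566, 0.006, 0.419]
ft_force: [0.0, 0.2, 0.0]
opening: 0.004
```

Call:
{"name": "apply_moves", "arguments": {
  "increments": [
    [[-2.8,-1,-4],[0,8.5,0],0],
    [[-2.2,0,-4.5],[0,8.5,0],0],
    [[-1.5,0,-5],[0,8.5,0],0],
    [[-0.8,0,-5.5],[0,8.5,0],0],
    [[-0.1,0,-6],[0,8.5,0],0]
  ]
}}

```text
t: 23.2
eef_pos: [411.1, -335.1, 185.3]
tcp_rot: [-1.573, -0.005, -0.336]
ft_force: [1.2, -0.0, 0.7]
opening: 0.0
```

Run:
```python
from h import *
st(); rows=[]
for n in("scene","top"):
  old=np.load(n+"8.npy"); now=np.mean([read_camera(n)["img"] for _ in range(6)],0); np.save(n+"8.npy",now)
  o=[167,215] if n=="scene" else [313,200]; r=[]
  for im in(now,old):
    c=im[o[1]:o[1]+30,o[0]:o[0]+40]; c=np.clip((c-40)*1.25,0,255).astype(np.uint8)
    r.append(cv2.resize(c[:,:,::-1],None,fx=10,fy=10,interpolation=cv2.INTER_LANCZOS4))
  rows.append(np.hstack(r))
  # lever-post shift by template matching
  x,y=((167+25,215+4) if n=="scene" else (313+16,200+11))
  t=cv2.resize(old[y-5:y+6,x-5:x+6].astype(np.float32),None,fx=10,fy=10,interpolation=cv2.INTER_CUBIC)
  g=cv2.resize(now[y-9:y+10,x-9:x+10].astype(np.float32),None,fx=10,fy=10,interpolation=cv2.INTER_CUBIC)
  print(n,"post shift px*10",np.array(cv2.minMaxLoc(cv2.matchTemplate(g,t,cv2.TM_CCOEFF_NORMED))[3])-40)
cv2.imwrite("pics/t10.png",np.vstack(rows))
```

```text
t 23.20 pos [ 411.1 -335.1  185.3] alpha 70.7 r 312.1 phi 246.0 F [ 1.2 -0.   0.7] op 0.00 j6 -2.04 tilt [ 0.004 -0.004 -1.   ]
scene post shift px*10 [1 2]
top post shift px*10 [ 3 -3]
```

View pics/t10.png

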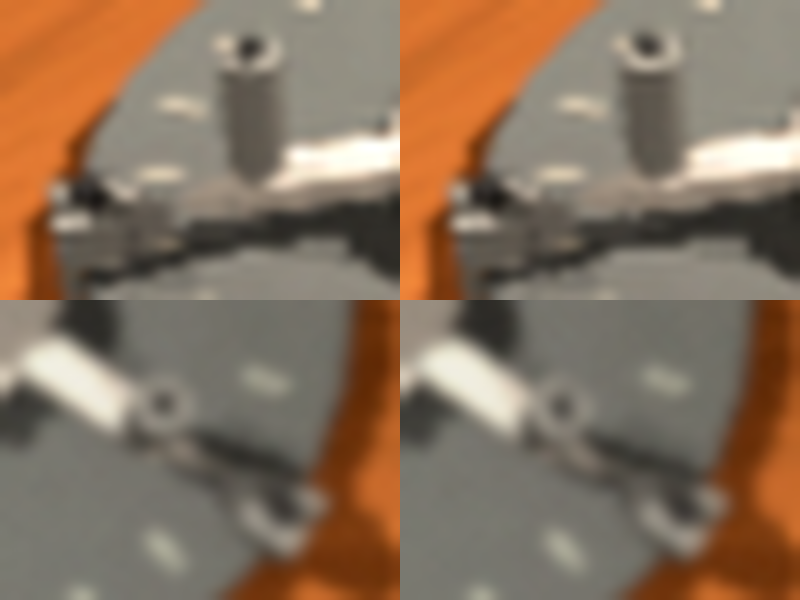

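The post moved about another 0.8° (0.42 px in the top view), so the top view now reads 235.3° against a marker at 235.3°. The pointer streak runs straight into the marker nose in the bottom-left panel, around (225,480). The lever is set, so next is the button at about (637,-55).

Run:
```python
from h import *
s,p,R=st(); q=np.array([637.5,-55,140.]); a=np.degrees(np.arctan2(R[1,2],R[0,2])); b=p
plan([tuple(b+(q-b)*min(1,k/9))+(a,) for k in range(1,10)])
```

```text
t 23.80 pos [ 411.9 -333.9  184.5] alpha 71.0 r 310.6 phi 246.1 F [0.1 0.1 0.8] op 0.00 j6 -2.05 tilt [ 0.004 -0.003 -1.   ]
t 23.80 pos [ 411.9 -333.9  184.5] alpha 71.0 r 310.6 phi 246.1 F [0.1 0.1 0.8] op 0.00 j6 -2.05 tilt [ 0.004 -0.003 -1.   ]
[[1.36, 0.49, 3.75], [0.1, 0.0, 0.3], 0]
[[1.36, 0.49, 3.75], [0.0, 0.0, 0.0], 0]
[[1.36, 0.49, 3.75], [0.0, 0.0, 0.0], 0]
[[1.36, 0.49, 3.75], [0.0, 0.0, 0.0], 0]
[[1.36, 0.49, 3.75], [0.0, 0.0, 0.0], 0]
--
[[1.36, 0.49, 3.75], [0.0, 0.0, 0.0], 0]
[[1.36, 0.49, 3.75], [0.0, 0.0, 0.0], 0]
[[1.36, 0.49, 3.75], [0.0, 0.0, 0.0], 0]
[[1.36, 0.49, 3.75], [0.0, 0.0, 0.0], 0]
```

Call:
{"name": "apply_moves", "arguments": {
  "increments": [
    [[1.4,0.4,3.8],[0,0,0.3],0],
    [[1.4,0.4,3.8],[0,0,0],0],
    [[1.4,0.4,3.8],[0,0,0],0],
    [[1.4,0.4,3.8],[0,0,0],0],
    [[1.4,0.4,3.8],[0,0,0],0]
  ]
}}

```text
t: 24.42
eef_pos: [543.1, -173.0, 164.1]
tcp_rot: [-1.573, -0.001, -0.333]
ft_force: [0.1, -0.4, 0.1]
opening: 0.005
```

Call:
{"name": "apply_moves", "arguments": {
  "increments": [
    [[1.4,0.4,3.7],[0,0,0],0],
    [[1.4,0.4,3.5],[0,0,0],0],
    [[1.4,0.4,3],[0,0,0],0],
    [[0.5,0,1],[0,0,0],0],
    [[0,0,0],[0,0,0],0]
  ]
}}

```text
t: 25.05
eef_pos: [627.0, -75.5, 150.9]
tcp_rot: [-1.574, 0.0, -0.327]
ft_force: [-0.2, -0.5, 0.3]
opening: 0.003
```

Run:
```python
from h import *
s,p,R=st(); a=np.degrees(np.arctan2(R[1,2],R[0,2]))
plan([(637.5,-55,120,a),(637.5,-55,100,a),(637.5,-55,92,a)])
p=read_camera("scene")
for r in nets.mark_of(p,"store_top")[:1]: print(w(p,r["point"]),r["confidence"])
```

```text
t 25.05 pos [627.  -75.5 150.9] alpha 71.3 r 92.5 phi 344.0 F [-0.2 -0.5  0.3] op 0.00 j6 -1.47 tilt [-0.001 -0.003 -1.   ]
t 25.05 pos [627.  -75.5 150.9] alpha 71.3 r 92.5 phi 344.0 F [-0.2 -0.5  0.3] op 0.00 j6 -1.47 tilt [-0.001 -0.003 -1.   ]
[[0.34, 3.08, 2.29], [0.2, -0.0, -0.0], 0]
[[0.0, 2.0, 0.0], [0.0, 0.0, 0.0], 0]
[[0.0, 0.8, 0.0], [0.0, 0.0, 0.0], 0]
[ 479.48492126 -125.44239237   28.01867495] 0.53
```

Call:
{"name": "apply_moves", "arguments": {
  "increments": [
    [[0.2,1,1.2],[0,0,0],0],
    [[0.2,1,1],[0,0,0],0],
    [[0,2,0],[0,0,0],0],
    [[0,1.5,0],[0,0,0],0],
    [[0,0,0],[0,0,0],0]
  ]
}}

```text
t: 25.78
eef_pos: [637.2, -56.6, 92.6]
tcp_rot: [-1.574, 0.001, -0.33]
ft_force: [0.5, 0.2, 0.1]
opening: 0.007
```

Run:
```python
from h import *
s,p,R=st(); a=np.degrees(np.arctan2(R[1,2],R[0,2]))
plan([(637.5,-55,88,a)])
```

```text
t 25.77 pos [637.2 -56.6  92.6] alpha 71.1 r 99.4 phi 356.2 F [0.5 0.2 0.1] op 0.01 j6 -1.43 tilt [-0.002 -0.002 -1.   ]
t 25.77 pos [637.2 -56.6  92.6] alpha 71.1 r 99.4 phi 356.2 F [0.5 0.2 0.1] op 0.01 j6 -1.43 tilt [-0.002 -0.002 -1.   ]
[[-0.02, 0.46, 0.16], [0.2, -0.0, -0.1], 0]
```

Now I'll descend gently, watching the force.

Call:
{"name": "apply_moves", "arguments": {
  "increments": [
    [[0,0.3,0.1],[0,0,0],0],
    [[0,0.3,0],[0,0,0],0],
    [[0,0.2,0],[0,0,0],0],
    [[0,0.2,0],[0,0,0],0],
    [[0,0.2,0],[0,0,0],0]
  ]
}}

```text
t: 26.4
eef_pos: [638.3, -55.8, 81.5]
tcp_rot: [-1.573, -0.001, -0.331]
ft_force: [-1.1, 0.3, 1.2]
opening: 0.006
```

Call:
{"name": "apply_moves", "arguments": {
  "increments": [
    [[0,0.1,0],[0,0,0],0],
    [[0,0.1,0],[0,0,0],0],
    [[0,0.1,0],[0,0,0],0],
    [[0,0.1,0],[0,0,0],0],
    [[0,0.1,0],[0,0,0],0]
  ]
}}

```text
t: 27.02
eef_pos: [638.3, -55.9, 77.0]
tcp_rot: [-1.573, -0.002, -0.331]
ft_force: [-1.7, 0.2, 4.9]
opening: 0.004
```

Call:
{"name": "apply_moves", "arguments": {
  "increments": [
    [[0,0.1,0],[0,0,0],0],
    [[0,0.1,0],[0,0,0],0],
    [[0,0.1,0],[0,0,0],0],
    [[0,0.1,0],[0,0,0],0],
    [[0,0,0],[0,0,0],0]
  ]
}}

```text
t: 27.65
eef_pos: [638.3, -55.8, 76.6]
tcp_rot: [-1.573, -0.004, -0.33]
ft_force: [-2.8, 0.5, 4.8]
opening: 0.003
```

Call:
{"name": "apply_moves", "arguments": {
  "increments": [
    [[0,0.15,0],[0,0,0],0],
    [[0,0.2,0],[0,0,0],0],
    [[0,0.25,0],[0,0,0],0],
    [[0,0.3,0],[0,0,0],0],
    [[0,0.3,0],[0,0,0],0]
  ]
}}

```text
t: 28.28
eef_pos: [638.5, -55.9, 75.8]
tcp_rot: [-1.573, -0.009, -0.33]
ft_force: [-12.7, 1.7, 33.0]
opening: 0.004
```

33 N with almost no further travel (z 76.6 to 75.8), so the button is fully down. Now I'll lift straight off and clear away.

Call:
{"name": "apply_moves", "arguments": {
  "increments": [
    [[0,-0.3,0],[0,0,0],0],
    [[0,-1,0],[0,0,0],0],
    [[0,-3,0],[0,0,0],0],
    [[0,-4,0],[0,0,0],0],
    [[0,-3,0],[0,0,0],0]
  ]
}}

```text
t: 28.9
eef_pos: [636.9, -55.3, 190.6]
tcp_rot: [-1.574, -0.005, -0.33]
ft_force: [0.3, -0.4, -0.7]
opening: 0.005
```

Call:
{"name": "apply_moves", "arguments": {
  "increments": [
    [[-1.4,-0.5,-3.8],[0,0,0],0],
    [[-1.4,0,-3.8],[0,0,0],0],
    [[-1.4,0,-3.8],[0,0,0],0],
    [[-1.4,0,-3.8],[0,0,0],0],
    [[-1.4,0,-3.8],[0,0,0],0]
  ]
}}

```text
t: 29.52
eef_pos: [508.1, -215.2, 198.3]
tcp_rot: [-1.573, -0.011, -0.326]
ft_force: [0.5, -0.5, -0.1]
opening: 0.003
```

Call:
{"name": "apply_moves", "arguments": {
  "increments": [
    [[-1.4,0,-3.8],[0,0,0],0],
    [[-1.4,0,-3.8],[0,0,0],0],
    [[-1.4,0,-3.8],[0,0,0],0],
    [[-1,0,-2],[0,0,0],0],
    [[0,0,0],[0,0,0],0]
  ]
}}

```text
t: 30.15
eef_pos: [411.6, -331.0, 198.4]
tcp_rot: [-1.574, -0.011, -0.329]
ft_force: [-0.6, 0.7, 0.4]
opening: 0.007
```

Run:
```python
from h import *
st()
for n in("top","scene"):
  old=np.load(n+"8.npy"); p=read_camera(n); now=np.mean([read_camera(n)["img"] for _ in range(5)],0)
  x,y=((192,219) if n=="scene" else (329,211))
  t=cv2.resize(old[y-5:y+6,x-5:x+6].astype(np.float32),None,fx=10,fy=10,interpolation=cv2.INTER_CUBIC)
  g=cv2.resize(now[y-9:y+10,x-9:x+10].astype(np.float32),None,fx=10,fy=10,interpolation=cv2.INTER_CUBIC)
  m=cv2.minMaxLoc(cv2.matchTemplate(g,t,cv2.TM_CCOEFF_NORMED)); print(n,"post shift*10",np.array(m[3])-40,m[1])
  for b in("jar","handle","spool"):
    for r in nets.mark_of(p,b)[:1]: print(b,w(p,r["point"]).round(1))
```

```text
t 30.15 pos [ 411.6 -331.   198.4] alpha 71.1 r 308.1 phi 245.8 F [-0.6  0.7  0.4] op 0.01 j6 -2.05 tilt [ 0.009 -0.006 -1.   ]
top post shift*10 [0 0] 0.9988665580749512Traceback (most recent call last):
  File "<stdin>", line 10, in <module>
ValueError: only the last four pictures can be asked about
```

The lever hasn't moved and the button has been pressed, so I'm handing in.

Run:
```python
from h import *
p=read_camera("top")
for b in("jar","handle","spool"):
    for r in nets.mark_of(p,b)[:1]: print(b,w(p,r["point"]).round(1))
print(env.job_done())
```

```text
jar [585.6 171.8  -1.3]
handle [ 5.499e+02 -2.695e+02  5.000e-01]
spool [468.3 201.5   1.8]
the job is handed in; nothing more can be done
None
```

I pushed the lever anticlockwise with the outside of the closed fingers, about 120° in all and at roughly 2 N, until its pointer lined up with the marker. Then I pressed the store button and moved the arm clear before handing in at about 30 s.

- **Lever alignment:** In the top view the lever reads about 235.3° and the marker about 235.3°. The scene camera puts the lever about 1–2° short (233–234.5° against about 235.4°). I trusted the top view because it looks almost straight down and the scene calibration was visibly off by about a pixel.
- **Button:** It went down about 5–6 mm from first contact, then stopped hard: the force rose to 33 N with under 1 mm more travel. This is judged from force and height only; I did not look at the button in a picture.
- **Lever after the press:** The post had not shifted in the top view. The scene-camera repeat of this check did not run because of a script error.
- **Bystanders:** The jar, handle and spool measured within about 4 mm of where they started, which is the accuracy of the measurement.

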